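# Clear the offcuts, present the ball

### The arm

A 6-joint arm with a two-finger parallel gripper is mounted at the origin on the work surface. World frame = base frame: x ahead of the robot, y to its left, z up, the work surface at z = 0. Lengths are in m, angles in rad, forces in N, time in s.
With the tool pointing down it reaches from about 0.3 to 0.85 m from the base axis. Payload 5.4 kg.
Tool frame: the origin (TCP) lies between the finger pads; the fingertips stand ahead of it and the grasp point (between the pads) lies 3 mm ahead of it (arm.tcp_to_tips is the z of the fingertips in the tool frame, in m); z points along the fingers, y is the line along which they close (so a half turn about z gives the same grasp; the last joint's range is limited). The gripper opens to 85 mm and grips with 20 to 120 N. Pads are 22 mm wide; open, the fingers measure 114 mm over their backs; the gripper's body (76 mm by 85 mm) begins 54 mm behind the grasp point. The pads swing forward as they close: fully open they stand 13 mm farther back than shut.
Start: joints at [-1.544, 0.158, 1.597, -0, 1.386, -0.21], TCP at [0.135, -0.559, 0.253] pointing down, gripper open.
Joint ranges: [-2.91, 2.91], [-0.94, 2.29], [0.18, 2.7], [-1.29, 4.43], [0.17, 2.64], [-3, 3]. Speed limits (rad/s): [2.57, 2.57, 3.14, 3.14, 3.14, 3.14].

### API

Orientations are given as a unit quaternion [x, y, z, w].
In Python, from rig import arm, read_camera gives the robot as it stands. The module is installed in compiled form; this text tells all that it offers.
- The arm moves only by the tool apply_moves, never from a script. Its argument "rows" is text: rows parted by semicolons, each of 7 numbers parted by spaces: the opening, from 0 (shut) to 1 (fully open), then the shift along the world's x, y, z in m, then the turn, a rotation vector about the world's x, y, z in degrees. In form: hand dx dy dz wx wy wz; .... A call has 1 to 20 rows; each row shifts and turns the commanded pose from where the row before left it; what a row does not reach is not made up. A row lasts 1/12 s, in which the tool goes at most 41.7 mm and 7.16 degrees, less where a joint would pass 70% of its speed; a pose out of reach is approached as far as the arm can. A call is refused whole if a number of a shift passes 0.0417 or a number of a turn 7.16, either way. A call with a gripper value outside its range is refused whole. The fingers move at their own pace and stop on an object; "force" is the grip in N (left out, the last holds). Time passes only in rows, so rows that do not move let the fingers close. It gives the time, the measured TCP pose, the force, the opening and the grip force at its end, in the units of the state.
- arm.sense(): the state, without advancing time (a new reading comes with each control period).
- read_camera(name): name is "side" or "top" or "wrist"; returns a dict with "image" (400x640x3 uint8, red, green, blue), "range_z" (400x640 float32, m along the optical axis (not along the pixel's ray), 0 where there is no reading), "fx", "fy", "cx", "cy" (pixels), "extrinsics" (4x4, takes a point from camera to world coordinates). Camera axes: x right, y up, looking along -z (the intrinsics and any distortion apply to the point x, -y, -z); pixel columns grow to the right and rows downward; lengths in m; the calibration is good to about 2 mm. A picture is of the moment at which its call begins.
- arm.finish_job(): hands the job in; it is judged then, once.
The state is a dict: "t": time; "joint_pos": joint angles; "joint_velocities": joint speeds; "joint_efforts": joint torques, N m; "ee_pos": TCP position; "orientation": TCP orientation; "force": force on the tool from outside, world axes, zero at the start; "torque": the same for the moment, N m; "grip_width": finger opening in m; "gripper_force": force on a finger pad.
Only numpy, scipy, OpenCV 4.12 (cv2) and the standard library are available. Lean on these libraries where they do the work, as an engineer would, in place of code of your own. Each camera call takes 0.05 s, during which the arm holds its last target. There are 200 camera calls.

### The job

Lift the aluminium tray by its wooden grip and tip the three offcuts off its open end into the red scrap tin, without letting the brass ball roll out of its pocket in the tray and without touching offcuts or ball with the fingers. Then carry the tray to the blue felt pad and hold it there level and still, the ball over the middle of the pad and the tray about 10 cm above the bench: finish while still holding it, do not put it down. Leave the mug, the brass bell, the jar and the spool where they stand.

Things in the scene. Friction and masses are not known exactly. Their poses are not given: they have to be found in the camera images.
- tray: Loose aluminium tray, 170 mm long (x) by 110 mm wide (y), about 0.25 kg. Origin on the underside below the grip; z up. Floor 3 mm thick from x = -75 to +95 mm. Walls 18 mm high, 3 mm thick on both long sides and the -x end; the +x end is open, flush with the floor. Offcuts on it start to slide at 26 to 36 degrees of tilt, +x end down; the ball rolls out at about 60 degrees or with a jolt.
- tray_grip (a point): Centre of the tray's wooden grip bar, 77 mm above the tray's underside, over the tray's origin; axes as the tray's. The bar is 14 mm thick along tray x, 64 mm long along y, and spans 62 to 92 mm above the underside, on two 6 mm rods at y = +-22 mm.
- tray_pocket (a point): Centre of the ball when it sits in its pocket: tray x = -45, y = 0, z = 19 mm. The pocket is a dark steel collar on the tray's floor, 44 mm outside and 36 mm inside diameter, 9 mm high.
- tray_lip (a point): Middle of the tray's open edge, on the floor's upper face: tray x = +95, y = 0, z = 3 mm.
- ball_center (a point): Centre of the loose brass ball, 32 mm diameter, about 60 g, which starts in the tray's pocket.
- offcut_a: Loose brass block, 20 x 20 x 14 mm, about 35 g, lying on the tray between grip and open end. Origin at the centre of its underside.
- offcut_b: Loose copper-coloured disc, 20 mm diameter, 14 mm high, about 35 g, standing flat on the tray between grip and open end. Origin at the centre of its underside.
- offcut_c: Loose brass block, 24 x 16 x 12 mm, about 35 g, lying on the tray between grip and open end. Origin at the centre of its underside.
- tin: Round open red scrap tin fixed to the bench, 184 mm outside diameter at the rim (176 mm at the foot), 55 mm high, wall 3 mm, floor 4 mm. Origin at the centre of its underside, on the bench.
- pad: Round blue felt pad fixed on the bench, 120 mm diameter, 5 mm thick. Origin at the centre of its underside, on the bench.
- mug: White ceramic mug, bystander, 74 mm diameter, 85 mm high. Origin under its centre.
- bell: Brass bell-shaped casting, bystander, 84 mm diameter, 95 mm high. Origin under its centre.
- jar: Small amber jar, bystander, 52 mm diameter, 55 mm high. Origin under its centre.
- spool: Copper spool, bystander, 64 mm diameter, 38 mm high. Origin under its centre.
- ball: The same brass ball as a body; it turns as it rolls, use the point ball_center.

How it is judged:
By the outcome, as a careful person would: the job done as asked, in the order asked, and still so for the second after the job is handed in, while the arm keeps its last pose, push and grip.
It also fails if it takes over 59 s, if anything falls off the work surface, if the arm or the gripper's body presses on something with over 40 N, if the wrist force passes 120 N, or if a joint passes its speed limit or range.

## Working session

There is one attempt and no reset: what is moved stays moved. The work goes in short steps, Python scripts to look and compute and a tool call to move; the robot and the scene stay as the last step left them, time stands still between calls to the robot, and variables do not carry over. Pictures are saved under pics/ and viewed, at most 10 in all, crops included, and the job is handed in when it is done.

Besides the shell and the picture viewer there is one more tool, called after ">>>" as a command line: name --argument value ..., lists and objects as JSON in quotes. apply_moves: Moves the arm, as the interface text tells. Its arguments: {"type":"object","properties":{"rows":{"type":"string"},"force":{"type":"number"}},"required":["rows"]}

```bash
mkdir -p pics; cat > h.py <<'E'
import numpy as np, cv2
from rig import arm, read_camera
def look(n,f):
    c=read_camera(n); cv2.imwrite('pics/'+f,c['image'][:,:,::-1]); np.savez('pics/'+f[:-4],**c); return c
def cloud(c):
    z=c['range_z']; v,u=np.mgrid[0:z.shape[0],0:z.shape[1]]
    p=np.stack([(u-c['cx'])/c['fx']*z,-(v-c['cy'])/c['fy']*z,-z],-1)
    E=c['extrinsics']; return p@E[:3,:3].T+E[:3,3]
E
python3 - <<'E'
from h import *
for n in('top','side'):
    c=look(n,n+'1.png'); print(n,c['extrinsics'].round(3).tolist(),c['fx'],(c['range_z']>0).mean())
print(arm.sense(),arm.tcp_to_tips)
E
```

```text
top [[0.022, 0.988, -0.156, 0.363], [-1.0, 0.022, -0.002, 0.015], [0.001, 0.156, 0.988, 1.102], [0.0, 0.0, 0.0, 1.0]] 421.03344937199614 0.99580859375
side [[-0.799, 0.342, -0.496, 0.042], [-0.602, -0.448, 0.661, 0.683], [0.004, 0.826, 0.564, 0.655], [0.0, 0.0, 0.0, 1.0]] 396.5739640873184 0.9960546875
{'t': 0.1, 'joint_pos': array([-1.54411245e+00,  1.58985978e-01,  1.59812710e+00,  4.16118060e-06,
        1.38620285e+00, -2.10093595e-01]), 'joint_velocities': array([ 0.00024822, -0.00273424, -0.0031185 ,  0.00115237, -0.00025141,
        0.00050162]), 'joint_efforts': array([-2.11760680e-04, -3.96991253e+01, -3.32337677e+01, -1.88427489e-04,
        4.19809061e-03,  1.16019467e-05]), 'ee_pos': array([ 0.13484866, -0.55843698,  0.25240494]), 'orientation': array([ 9.92999912e-01,  1.18111950e-01,  8.09418328e-05, -8.57828281e-04]), 'force': array([-0.36909267,  0.71993671,  0.32986136]), 'torque': array([ 0.00854765, -0.01934114,  0.02408881]), 'gripper_force': 0.0, 'grip_width': 0.0850826498967646} 0.022
```

View pics/top1.png

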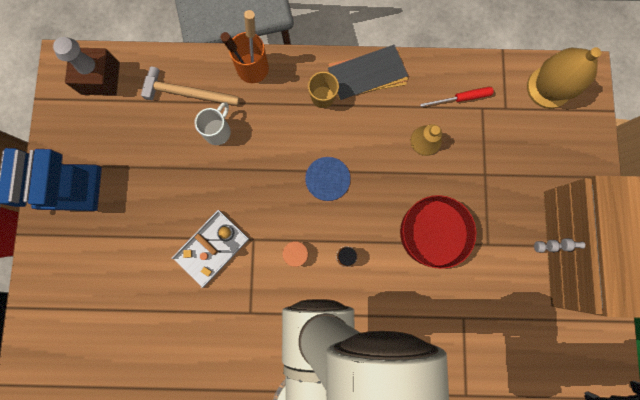

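View pics/side1.png

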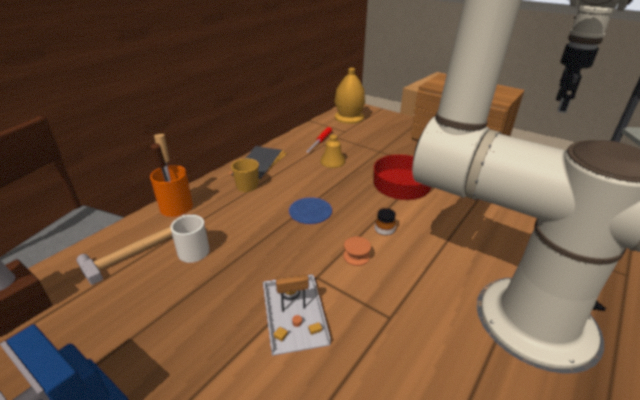

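The top view shows the tray at (212,250), its open end to the lower left. The ball is at (225,233), the offcuts at (187,254), (204,256) and (206,271), the tin at (439,232), the pad at (328,179), the spool at (295,254), the jar at (347,257), the bell at (427,138) and the mug at (212,125). The side view agrees with this.

```bash
python3 - <<'E'
from h import *
c=np.load('pics/top1.npz'); P=cloud(c); im=c['image'].astype(int); hsv=cv2.cvtColor(c['image'],cv2.COLOR_RGB2HSV)
def box(u0,u1,v0,v1):
    m=np.zeros(im.shape[:2],bool); m[v0:v1,u0:u1]=1; return m
def st(n,m):
    q=P[m]; lo,hi=q.min(0),q.max(0); print(n,m.sum(),'mid',((lo+hi)/2).round(3),'mean',q.mean(0).round(3),'size',(hi-lo).round(3),'zmax',hi[2].round(3))
z=P[...,2]
st('pad',box(295,360,150,205)&(hsv[...,0]>100)&(hsv[...,0]<130)&(hsv[...,1]>120))
st('tinrim',box(390,490,185,280)&(z>.045))
for n,b,h in(('mug',(185,235,95,150),.07),('bell',(405,450,115,160),.02),('jar',(330,365,240,275),.04),('spool',(275,315,235,275),.03)):
    st(n,box(*b)&(z>h))
t=box(165,260,205,295)
st('bench',box(120,160,220,280))
fl=t&(hsv[...,1]<60)&(im.sum(2)>350); st('tray light',fl)
w=P[t&(z>.012)&(z<.03)][:,:2]; print(len(w))
h,_=cv2.findContours((fl).astype(np.uint8),0,2),0
r=cv2.minAreaRect(P[fl&(z<.03)][:,:2].astype(np.float32)); print('rect',r, cv2.boxPoints(r).round(3).tolist())
g=t&(z>.07); st('grip',g); r=cv2.minAreaRect(P[g][:,:2].astype(np.float32)); print(r,cv2.boxPoints(r).round(3).tolist())
s=read_camera('side'); S=cloud(s); z=S[...,2]; t=box(255,335,265,360)
g=t&(z>.07); q=S[g]; print('side grip',q.mean(0),len(q)); r=cv2.minAreaRect(q[:,:2].astype(np.float32)); print(r)
E
```

```text
pad 1076 mid [ 0.505 -0.015  0.55 ] mean [ 0.588 -0.017  0.008] size [0.283 0.112 1.105] zmax 1.102
tinrim 469 mid [ 0.452 -0.186  0.574] mean [ 0.448 -0.28   0.142] size [0.183 0.402 1.057] zmax 1.102
mug 283 mid [0.565 0.169 0.586] mean [0.704 0.276 0.113] size [0.404 0.308 1.032] zmax 1.102
bell 600 mid [ 0.549 -0.148  0.561] mean [ 0.687 -0.268  0.071] size [0.371 0.328 1.082] zmax 1.102
jar 282 mid [ 0.385 -0.037  0.572] mean [ 0.384 -0.065  0.073] size [0.044 0.104 1.061] zmax 1.102
spool 514 mid [0.389 0.054 0.567] mean [0.388 0.063 0.05 ] size [0.062 0.078 1.071] zmax 1.102
bench 2400 mid [0.392 0.272 0.547] mean [0.391 0.466 0.006] size [0.155 0.513 1.111] zmax 1.102
tray light 2126 mid [0.399 0.197 0.548] mean [0.395 0.285 0.008] size [0.199 0.363 1.109] zmax 1.102
509
rect ((0.3990066647529602, 0.2857361137866974), (0.11615678668022156, 0.17237471044063568), 48.66206741333008) [[0.29600000381469727, 0.29899999499320984], [0.42500001192092896, 0.1850000023841858], [0.5019999742507935, 0.2720000147819519], [0.37299999594688416, 0.38600000739097595]]
grip 208 mid [0.396 0.159 0.587] mean [0.401 0.246 0.196] size [0.066 0.286 1.031] zmax 1.102
((0.37834152579307556, 0.16205652058124542), (0.2924642264842987, 0.038312628865242004), 76.61556243896484) [[0.32600000500679016, 0.024000000208616257], [0.3630000054836273, 0.014999999664723873], [0.4309999942779541, 0.30000001192092896], [0.39399999380111694, 0.3089999854564667]]
side grip [0.3841075  0.30481515 0.11698788] 451
((0.2403557151556015, 0.48678988218307495), (0.06275953352451324, 0.5542789697647095), 38.866817474365234)
```

>>> apply_moves --rows "1 0.011 0.015 0 0 0 0;1 0.022 0.03 0 0 0 0;1 0.022 0.03 0 0 0 0;1 0.022 0.03 0 0 0 0;1 0.022 0.03 0 0 0 0;1 0.022 0.03 0 0 0 0;1 0.022 0.03 0 0 0 0;1 0.022 0.03 0 0 0 0;1 0.022 0.03 0 0 0 0;1 0.022 0.03 0 0 0 0;1 0.022 0.03 0 0 0 3.5;1 0.022 0.03 0 0 0 3.5;1 0.011 0.03 0 0 0 3.5;1 0 0.03 0 0 0 3.5;1 0 0.03 0 0 0 3.5;1 0 0.03 0 0 0 3.5;1 0 0.03 0 0 0 3.5;1 0 0.03 0 0 0 3.5;1 0 0.03 0 0 0 3.5;1 0 0.03 0 0 0 3.5"

```text
t: 1.82
ee_pos: [0.3984, 0.0275, 0.2532]
orientation: [0.911, 0.413, 0.0, 0.0]
force: [0.7, 0.3, -0.2]
grip_width: 0.0855
gripper_force: 0.0
```

>>> apply_moves --rows "1 0 0.03 0 0 0 0;1 0 0.03 0 0 0 0;1 0 0.03 0 0 0 0;1 0 0.03 0 0 0 0;1 0 0.03 0 0 0 0;1 0 0.03 0 0 0 0;1 0.003 0.03 0 0 0 0;1 0.002 0.02 0 0 0 0;1 0.002 0.012 0 0 0 0;1 0 0 0 0 0 0;1 0 0 0 0 0 0"

```text
t: 2.73
ee_pos: [0.4057, 0.2677, 0.253]
orientation: [0.911, 0.412, -0.001, 0.0]
force: [0.3, -0.6, 0.4]
grip_width: 0.0856
gripper_force: 0.0
```

```bash
python3 - <<'E'
from h import *
from scipy.spatial.transform import Rotation as R
s=arm.sense(); print(s['t'],s['ee_pos'],s['joint_pos'].round(3)); r=R.from_quat(s['orientation']).as_matrix(); print(r.round(3).tolist())
w=look('wrist','w1.png'); 
c=np.load('pics/top1.npz'); z0=c['range_z']; P=cloud(c); hsv=cv2.cvtColor(c['image'],cv2.COLOR_RGB2HSV)
def box(u0,u1,v0,v1):
    m=np.zeros(z0.shape,bool); m[v0:v1,u0:u1]=1; return m&(z0>0)
def st(n,m):
    q=P[m]; lo,hi=np.percentile(q,1,axis=0),np.percentile(q,99,axis=0); print(n,m.sum(),'mid',((lo+hi)/2).round(3),'size',(hi-lo).round(3),'zmax',hi[2].round(3))
z=P[...,2]
st('pad',box(295,360,150,205)&(hsv[...,0]>100)&(hsv[...,0]<130)&(hsv[...,1]>120))
st('tinrim',box(390,490,185,280)&(z>.045))
for n,b,h in(('mug',(185,235,95,150),.07),('bell',(405,450,115,160),.02),('jar',(330,365,240,275),.04),('spool',(275,315,235,275),.03)): st(n,box(*b)&(z>h))
g=box(165,260,205,295)&(z>.07); st('grip',g); print(cv2.minAreaRect(P[g][:,:2].astype(np.float32)))
W=cloud(w); wz=W[...,2]; g=(w['range_z']>0.05)&(wz>.082)&(wz<.1); print(g.sum()); n,l,s_,_=cv2.connectedComponentsWithStats(g.astype(np.uint8))
for i in range(1,n):
    if s_[i,4]>200: print(s_[i],W[l==i].mean(0).round(4),cv2.minAreaRect(W[l==i][:,:2].astype(np.float32)))
E
```

```text
2.7333 [0.40572606 0.26773466 0.25297448] [ 3.340e-01 -7.500e-02  1.839e+00 -1.000e-03  1.379e+00  1.057e+00]
[[0.661, 0.75, -0.001], [0.75, -0.661, -0.001], [-0.001, 0.0, -1.0]]
pad 1073 mid [ 0.589 -0.015  0.004] size [0.107 0.107 0.01 ] zmax 0.009
tinrim 429 mid [ 0.451 -0.295  0.052] size [0.181 0.181 0.013] zmax 0.058
mug 274 mid [0.72  0.286 0.079] size [0.088 0.072 0.018] zmax 0.089
bell 592 mid [ 0.697 -0.278  0.059] size [0.061 0.063 0.077] zmax 0.097
jar 277 mid [ 0.385 -0.067  0.053] size [0.044 0.042 0.011] zmax 0.058
spool 508 mid [0.389 0.063 0.037] size [0.058 0.06  0.009] zmax 0.042
grip 186 mid [0.405 0.275 0.083] size [0.047 0.05  0.022] zmax 0.094
((0.4057876169681549, 0.2751266360282898), (0.0631040632724762, 0.01378300879150629), 47.19525146484375)
1214
[ 305  138   17   74 1214] [0.4081 0.28   0.0911] ((0.40672579407691956, 0.2787340581417084), (0.0634276494383812, 0.014002022333443165), 48.667518615722656)
```

View pics/w1.png

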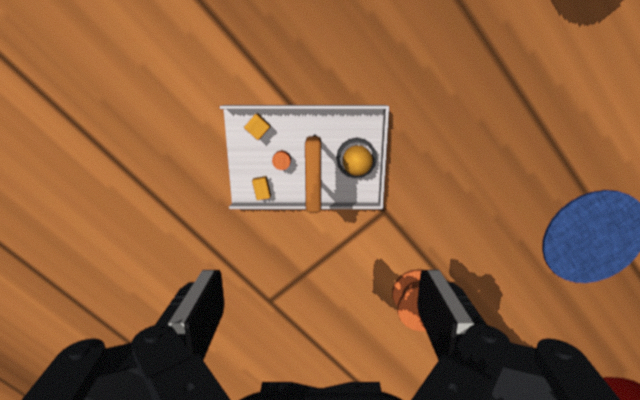

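The wrist view shows the grip bar at (313,172), the ball seated at (358,160), the offcuts at (257,127), (282,160) and (261,188), and the tray's open end on the left. The yaw already matches the bar. I'll centre over it, go down and grip.

>>> apply_moves --rows "1 0.001 0.011 0 0 0 0;1 0 0 -0.02 0 0 0;1 0 0 -0.03 0 0 0;1 0 0 -0.03 0 0 0;1 0 0 -0.03 0 0 0;1 0 0 -0.025 0 0 0;1 0 0 -0.02 0 0 0;1 0 0 -0.012 0 0 0;1 0 0 -0.006 0 0 0;1 0 0 0 0 0 0;0.3 0 0 0 0 0 0;0.3 0 0 0 0 0 0;0.3 0 0 0 0 0 0;0.3 0 0 0 0 0 0;0.2 0 0 0 0 0 0;0.1 0 0 0 0 0 0;0 0 0 0 0 0 0;0 0 0 0 0 0 0;0 0 0 0 0 0 0;0 0 0 0 0 0 0" --force 70

```text
t: 4.45
ee_pos: [0.4073, 0.2793, 0.0809]
orientation: [0.912, 0.411, 0.0, 0.0]
force: [-0.2, -0.1, 5.5]
grip_width: 0.0132
gripper_force: 69.5
```

>>> apply_moves --rows "0 0 0 0 0 0 0;0 0 0 0 0 0 0;0 0 0 0.002 0 0 0;0 0 0 0.004 0 0 0;0 0 0 0.006 0 0 0;0 0 0 0.006 0 0 0;0 0 0 0.004 0 0 0;0 0 0 0.002 0 0 0;0 0 0 0 0 0 0"

```text
t: 5.2
ee_pos: [0.4073, 0.2792, 0.105]
orientation: [0.912, 0.411, 0.001, 0.0]
force: [0.3, -0.5, -3.9]
grip_width: 0.0131
gripper_force: 68.2
```

```bash
python3 - <<'E'
from h import *
s=arm.sense(); print(s['ee_pos'],s['joint_pos'].round(3),s['grip_width'],s['gripper_force'],s['force'])
w=look('wrist','w2.png')
E
```

```text
[0.40729891 0.27921757 0.10504525] [ 0.356  0.123  1.952 -0.     1.066  1.079] 0.013132450649140901 68.15398335456848 [ 0.34168909 -0.48106492 -3.8810033 ]
```

View pics/w2.png

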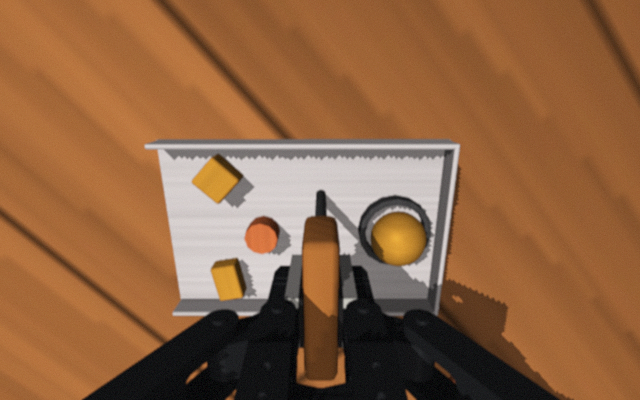

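The tray is held (about 3.9 N of load), with the ball seated at (398,238) and the offcuts unmoved. Next I lift it and carry it to the tin.

>>> apply_moves --rows "0 0 0 0.005 0 0 0;0 0 0 0.01 0 0 0;0 0 0 0.015 0 0 0;0 0 0 0.02 0 0 0;0 0 0 0.02 0 0 0;0 0 0 0.02 0 0 0;0 0 0 0.02 0 0 0;0 0 0 0.015 0 0 0;0 0 0 0.01 0 0 0;0 0 0 0.01 0 0 0;0 0.001 -0.005 0 0 0 0;0 0.002 -0.01 0 0 0 0;0 0.003 -0.015 0 0 0 0;0 0.004 -0.02 0 0 0 0;0 0.005 -0.025 0 0 0 0;0 0.0065 -0.03 0 0 0 0;0 0.0065 -0.03 0 0 0 0;0 0.0065 -0.03 0 0 0 0;0 0.0065 -0.03 0 0 0 0;0 0.0065 -0.03 0 0 0 0"

```text
t: 6.92
ee_pos: [0.4534, 0.0519, 0.2478]
orientation: [0.912, 0.411, -0.001, -0.001]
force: [1.0, -0.1, -3.6]
grip_width: 0.0131
gripper_force: 68.3
```

>>> apply_moves --rows "0 0.0065 -0.03 0 0 0 0;0 0.0065 -0.03 0 0 0 0;0 0.0065 -0.03 0 0 0 0;0 0.0065 -0.03 0 0 0 0;0 0.0065 -0.03 0 0 0 0;0 0.0065 -0.03 0 0 0 0;0 0.0065 -0.03 0 0 0 0;0 0.0065 -0.03 0 0 0 0;0 0.0065 -0.03 0 0 0 0;0 0.0065 -0.03 0 0 0 0;0 0.0065 -0.03 0 0 0 0;0 0.0065 -0.03 0 0 0 0;0 0.005 -0.025 0 0 0 0;0 0.004 -0.02 0 0 0 0;0 0.003 -0.015 0 0 0 0;0 0.002 -0.01 0 0 0 0;0 0.001 -0.005 0 0 0 0;0 0 0 0 0 0 0;0 0 0 0 0 0 0"

```text
t: 8.5
ee_pos: [0.547, -0.3804, 0.2486]
orientation: [0.911, 0.411, -0.0, -0.001]
force: [0.6, 0.5, -2.9]
grip_width: 0.013
gripper_force: 68.4
```

```bash
python3 - <<'E'
from h import *
from scipy.spatial.transform import Rotation as R
s=arm.sense(); print(s['ee_pos'],s['joint_pos'].round(3),R.from_quat(s['orientation']).as_matrix().round(3).tolist())
e=np.array([-.751,.661,0]);k=np.array([0,0,1.])
lip=np.array([.477,-.318,.09]); f=lambda t:lip+e*(-.095*np.cos(t)+.077*np.sin(t))+k*(.095*np.sin(t)+.077*np.cos(t))
print(f(0)-s['ee_pos'])
T=np.radians(np.arange(0,53,3))
for a,b in zip(T,T[1:]): print(round(np.degrees(b)),(f(b)-f(a)).round(4))
look('top','t3.png')
E
```

```text
[ 0.54697563 -0.38035818  0.24863163] [-0.789  0.397  1.318  0.     1.428 -0.066] [[0.662, 0.75, -0.001], [0.75, -0.662, 0.001], [0.0, -0.002, -1.0]]
[ 0.00136937 -0.00043682 -0.08163163]
3 [-0.0031  0.0027  0.0049]
6 [-0.0033  0.0029  0.0046]
9 [-0.0035  0.0031  0.0044]
12 [-0.0037  0.0032  0.0042]
15 [-0.0038  0.0034  0.0039]
18 [-0.004   0.0035  0.0036]
21 [-0.0041  0.0036  0.0033]
24 [-0.0042  0.0037  0.0031]
27 [-0.0043  0.0038  0.0028]
30 [-0.0044  0.0039  0.0024]
33 [-0.0045  0.004   0.0021]
36 [-0.0046  0.0041  0.0018]
39 [-0.0047  0.0041  0.0015]
42 [-0.0047  0.0042  0.0012]
45 [-0.0048  0.0042  0.0008]
48 [-0.0048  0.0042  0.0005]
51 [-0.0048  0.0042  0.0002]
```

View pics/t3.png

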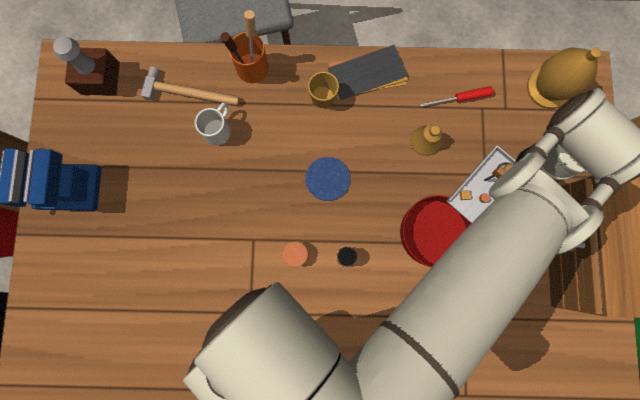

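The top view shows the tray lip over the tin at about (450,200), with the offcuts aboard and the ball hidden by the gripper. I'll lower the tray and tilt it about the lip.

>>> apply_moves --rows "0 0.001 0 -0.005 0 0 0;0 0 0 -0.01 0 0 0;0 0 0 -0.013 0 0 0;0 0 0 -0.015 0 0 0;0 0 0 -0.015 0 0 0;0 0 0 -0.01 0 0 0;0 0 0 -0.008 0 0 0;0 0 0 -0.005 0 0 0;0 0 0 0 0 0 0;0 -0.0015 0.0014 0.0025 -0.99 -1.13 0;0 -0.0032 0.0028 0.0048 -1.98 -2.25 0;0 -0.0034 0.003 0.0045 -1.98 -2.25 0;0 -0.0036 0.0032 0.0043 -1.98 -2.25 0;0 -0.0038 0.0033 0.004 -1.98 -2.25 0;0 -0.0039 0.0034 0.0038 -1.98 -2.25 0;0 -0.0041 0.0036 0.0034 -1.98 -2.25 0;0 -0.002 0.0018 0.0016 -0.99 -1.13 0;0 0 0 0 0 0 0"

```text
t: 10.05
ee_pos: [0.5223, -0.3576, 0.1981]
orientation: [0.896, 0.404, 0.075, 0.166]
force: [0.4, -0.3, -3.5]
grip_width: 0.0131
gripper_force: 68.6
```

>>> apply_moves --rows "0 -0.0021 0.0018 0.0016 -0.99 -1.13 0;0 -0.0021 0.0018 0.0015 -0.99 -1.13 0;0 -0.0021 0.0019 0.0014 -0.99 -1.13 0;0 -0.0022 0.0019 0.0014 -0.99 -1.13 0;0 -0.0022 0.0019 0.0012 -0.99 -1.13 0;0 -0.0022 0.0019 0.0012 -0.99 -1.13 0;0 -0.0022 0.002 0.0011 -0.99 -1.13 0;0 -0.0023 0.002 0.001 -0.99 -1.13 0;0 -0.0023 0.002 0.0009 -0.99 -1.13 0;0 -0.0023 0.002 0.0009 -0.99 -1.13 0;0 0 0 0 0 0 0;0 0 0 0 0 0 0;0 0 0 0 0 0 0;0 0 0 0 0 0 0;0 0 0 0 0 0 0;0 0 0 0 0 0 0"

```text
t: 11.38
ee_pos: [0.5011, -0.3395, 0.2097]
orientation: [0.867, 0.391, 0.128, 0.281]
force: [0.1, -0.2, -2.2]
grip_width: 0.0129
gripper_force: 68.9
```

```bash
python3 - <<'E'
from h import *
from scipy.spatial.transform import Rotation as R
s=arm.sense(); print(s['t'],s['ee_pos'],s['force'],s['joint_pos'].round(3),R.from_quat(s['orientation']).as_matrix().round(3).tolist())
look('wrist','w4.png')
a=cv2.imread('pics/w4.png'); look('top','t4.png'); b=cv2.imread('pics/t4.png')[120:300,370:570]
cv2.imwrite('pics/m4.png',np.hstack([cv2.resize(a,(440,275)),cv2.resize(b,(305,275))]))
E
```

```text
11.3833 [ 0.50110531 -0.33952801  0.20967212] [ 0.13064882 -0.22098167 -2.23768434] [-0.824 -0.097  2.061  0.115  0.554 -0.179] [[0.661, 0.606, 0.442], [0.75, -0.536, -0.388], [0.001, 0.588, -0.809]]
```

View pics/m4.png

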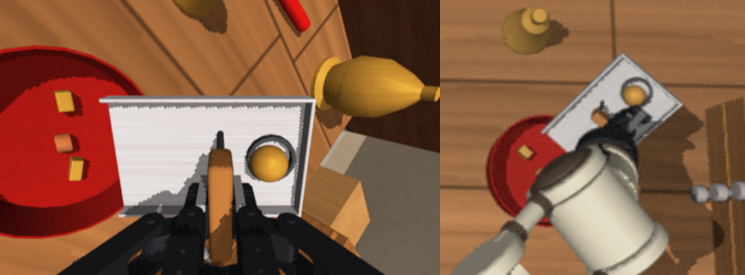

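All three offcuts lie in the tin (left panel, about (65,100), (65,143) and (77,168)). The ball sits in its pocket at (269,163). Now I level the tray and carry it to the pad.

>>> apply_moves --rows "0 0 0 0.003 0.99 1.13 0;0 0 0 0.005 1.98 2.25 0;0 0 0 0.005 1.98 2.25 0;0 0 0 0.005 1.98 2.25 0;0 0 0 0.005 1.98 2.25 0;0 0 0 0.005 1.98 2.25 0;0 0 0 0.005 1.98 2.25 0;0 0 0 0.005 1.98 2.25 0;0 0 0 0.005 1.98 2.25 0;0 0 0 0.004 1.98 2.25 0;0 0 0 0.003 1.98 2.25 0;0 0 0 0 1.98 2.25 0;0 0 0 0 0.99 1.13 0;0 0 0 0 0 0 0;0 0.001 0.005 0 0 0 0;0 0.0015 0.01 0 0 0 0;0 0.002 0.015 0 0 0 0;0 0.003 0.02 0 0 0 0;0 0.004 0.025 0 0 0 0;0 0.004 0.025 0 0 0 0"

```text
t: 13.15
ee_pos: [0.5162, -0.2368, 0.2595]
orientation: [0.912, 0.411, 0.001, 0.0]
force: [0.8, -0.1, -2.5]
grip_width: 0.013
gripper_force: 68.8
```

>>> apply_moves --rows "0 0.004 0.025 0 0 0 0;0 0.004 0.025 0 0 0 0;0 0.004 0.025 0 0 0 0;0 0.004 0.025 0 0 0 0;0 0.004 0.025 0 0 0 0;0 0.004 0.025 0 0 0 0;0 0.004 0.025 0 0 0 0;0 0.004 0.025 0 0 0 0;0 0.003 0.02 0 0 0 0;0 0.003 0.015 0 0 0 0;0 0.002 0.01 0 0 0 0;0 0.001 0.005 0 0 0 0;0 0 0 -0.01 0 0 0;0 0 0 -0.015 0 0 0;0 0 0 -0.015 0 0 0;0 0 0 -0.015 0 0 0;0 0 0 -0.01 0 0 0;0 0 0 -0.005 0 0 0;0 0 0 0 0 0 0;0 0 0 0 0 0 0"

```text
t: 14.82
ee_pos: [0.5575, 0.0104, 0.1896]
orientation: [0.912, 0.411, 0.0, 0.0]
force: [-0.1, -0.1, -2.8]
grip_width: 0.0132
gripper_force: 68.8
```

```bash
python3 - <<'E'
from h import *
from scipy.spatial.transform import Rotation as R
s=arm.sense(); print(s['t'],s['ee_pos'],s['force'],R.from_quat(s['orientation']).as_matrix().round(4).tolist())
for n in('top','side','wrist'):
    c=look(n,n+'5.png'); P=cloud(c); q=c['range_z']>0; H=cv2.cvtColor(c['image'],cv2.COLOR_RGB2HSV)
    d=np.hypot(P[...,0]-.589,P[...,1]+.015); m=q&(d<.03)&(P[...,2]>.115)&(P[...,2]<.145)&(H[...,1]>110)&(H[...,0]<30)
    if m.sum()>5:
        Q=P[m]; A=np.c_[2*Q,np.ones(len(Q))]; x=np.linalg.lstsq(A,(Q**2).sum(1),rcond=None)[0]
        print(n,'ball',m.sum(),Q.mean(0).round(4),'top z',Q[:,2].max().round(4),'fit',x[:3].round(4))
    f=q&(np.hypot(P[...,0]-.57,P[...,1])<.12)&(P[...,2]>.09)&(P[...,2]<.112)&(H[...,1]<50)
    if f.sum()>50: 
        Q=P[f]; a=np.linalg.lstsq(np.c_[Q[:,:2],np.ones(len(Q))],Q[:,2],rcond=None)[0]; print('floor slope',a[:2].round(3),Q.mean(0).round(3))
a,b=[cv2.resize(cv2.imread(f'pics/{n}5.png'),(400,250)) for n in('top','wrist')]; cv2.imwrite('pics/m5.png',np.hstack([a,b]))
E
```

```text
14.8167 [0.55748345 0.01039769 0.1895975 ] [-0.09112582 -0.05717993 -2.76706706] [[0.6623, 0.7492, 0.0011], [0.7492, -0.6623, -0.0002], [0.0006, 0.0009, -1.0]]
floor slope [-0.     0.001] [0.535 0.026 0.11 ]
side ball 63 [ 0.5847 -0.009   0.1328] top z 0.1443 fit [ 0.5897 -0.0134  0.1307]
floor slope [ 0.003 -0.003] [0.525 0.041 0.111]
wrist ball 2388 [ 0.594  -0.0138  0.1383] top z 0.145 fit [ 0.5927 -0.0193  0.1262]
floor slope [ 0.    -0.001] [0.54  0.035 0.112]
```

View pics/m5.png

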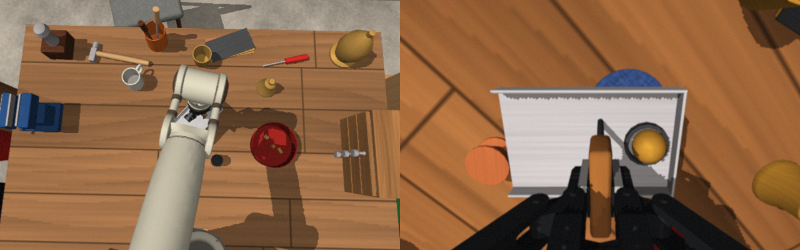

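The tray is level and the ball is in its pocket at (649,146) in the right panel. The offcuts are in the tin. I'll make a last small correction to 10 cm height and centre the ball.

>>> apply_moves --rows "0 -0.001 0.002 -0.003 0 0 0;0 -0.001 0.002 -0.003 0 0 0;0 -0.001 0.001 -0.003 0 0 0;0 0 0 0 0 0 0;0 0 0 0 0 0 0;0 0 0 0 0 0 0;0 0 0 0 0 0 0;0 0 0 0 0 0 0;0 0 0 0 0 0 0;0 0 0 0 0 0 0;0 0 0 0 0 0 0;0 0 0 0 0 0 0"

```text
t: 15.97
ee_pos: [0.5544, 0.0158, 0.1804]
orientation: [0.912, 0.411, 0.0, 0.0]
force: [-0.4, 0.9, -2.9]
grip_width: 0.0131
gripper_force: 68.8
```

```bash
python3 -c "
from rig import arm
s=arm.sense(); print(s['t'],s['ee_pos'],abs(s['joint_velocities']).max(),s['gripper_force']); print(arm.finish_job())"
```

```text
15.9667 [0.55437656 0.01575164 0.18041131] 0.002347677754759208 68.7765097618103
the job is handed in; nothing more can be done
None
```

The job is handed in at about 16 s: the three offcuts are in the red tin, the ball is in its pocket, and the tray is held level and still about 10 cm above the bench with the ball over the middle of the blue pad.

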